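# Isolate the scooter battery

## Task

Make this scooter battery box safe to work on: swing the latch lever on its side right down, clear of the lid, raise the lid by its handle until it stands open upright by itself, then turn the isolator knob inside so that its pointer faces the raised rib on its base (off). Leave the latch down, the lid open and the knob off, let go of everything, and do not disturb the can, the jar, the wheel or the screwdriver standing round the box.

Things in the scene. Friction and masses are not known exactly. Their poses are not given: they have to be found in the camera images.
- box: Grey steel battery box, fixed; 160 mm (its x) by 240 mm (its y), rim 95 mm high, walls 3 mm; lid's top at 106 mm. Origin: centre of its underside; z up. Latch in the middle of its -x side, lid hinge along the top of its +x side. Inside, a black deck 45 mm above the bench carries the isolator and, 110 mm from it along box y, a charge socket with a round black cap (48 mm across, top at 69 mm).
- latch (a joint): Latch lever angle (rad). 0: upright, its hook over the lip of the lid, lid locked. Grows as the lever's top swings away from the box (to box -x) and down; 1.57: lever level, pointing away from the box; stop at 1.9. The hook frees the lid beyond about 0.35. Stiff pivot (about 2.5 N at the tab); stays where it is left.
- latch_pivot (a point): Pivot axis of the latch lever, along box y, 14 mm outside the box's -x side, 58.5 mm above the bench. Its steel cheeks reach 21 mm outside that side and 22 mm either way along box y, 48 to 70 mm high.
- latch_tab (a point): Middle of the latch's black pull tab, moves with the lever: 30 mm wide (box y), 24 mm long (away from the box), 10 mm thick. Closed, it is 16 mm further out than the pivot and 39 mm above it. Can be gripped from above across its 30 mm width and may turn between the fingers about box y as it swings. The steel lever plate is 30 mm wide too, from 10 mm below the pivot to 50 mm above it.
- lid (a joint): Lid angle (rad). 0: closed. Grows as the -x edge rises; 1.57: lid upright above the box's +x side, its free edge 255 mm above the bench; stop at 1.8. The hinge is stiff: the lid stays where it is left (up to about 5 N at the handle).
- lid_hinge (a point): Hinge axis of the lid, along box y: at box x = +80 mm, 95 mm above the bench, in the middle of the side.
- lid_handle (a point): Middle of the bar of the bow handle on the lid, moves with the lid: round black bar 12 mm thick along box y, 88 mm clear between its legs, axis 38 mm above the lid's top face, 30 mm in from the lid's -x edge. Closed: 130 mm from the hinge towards box -x, 49 mm above the hinge. Grip from above across the bar (along box x); it may turn between the fingers. Lid plate 10 mm thick.
- isolator: Battery isolator switch: round grey base 76 mm across at the foot, 60 mm above, 20 mm high, fixed on the deck at box x = -32 mm, y = +55 or -55 mm, turned up to 0.4 rad from the box. Origin: centre of its underside, 45 mm above the bench. Its own -x points to the off mark, a raised white rib 10 by 5 mm on the base's edge.
- off_mark (a point): Top of the raised rib on the isolator's base (the off mark), 34.5 mm from the knob's axis, 61 mm above the bench.
- knob (a joint): Isolator knob angle (rad). 0: pointer faces the raised rib (off). Positive is counter-clockwise seen from above, so the pointer must be turned clockwise by this angle. Runs from -1.65 to 1.65; no clicks, 0 is not a stop; slightly stiff (0.06 N m), stays where it is left.
- knob_grip (a point): On the knob's vertical axis, 91 mm above the bench, 2 mm below the knob's top: TCP height to grip it from above. Black bar 42 mm long, 12 mm thick, 24 mm high on a round foot 42 mm across (65 to 69 mm above the bench). A narrow pointer nose sticks out at one end, 30 mm from the axis; a white line on top runs to that end. At angle 0 the bar lies along the isolator's x, nose to its -x.
- can: Bystander: spray can, 45 mm across, 128 mm high, standing beside one corner of the box's -y end. Origin: centre of its underside.
- jar: Bystander: white grease jar with a black cap, 68 mm across, 75 mm high, standing beside the other corner of the box's -y end. Origin: centre of its underside.
- wheel: Bystander: scooter wheel with black tyre lying flat on the hinge side of the box, 200 mm across, 50 mm high, axle end 72 mm high in the middle. Origin: centre of its underside.
- driver: Bystander: black screwdriver, 180 mm long, handle 26 mm thick, lying on the bench along the latch side of the box, some 120 to 150 mm out from it. Origin: under its middle, its x along it, handle to -x.

How it is judged:
By the outcome, as a careful person would: the job done as asked, in the order asked, and still so for the second after the job is handed in, with the robot touching nothing.
It also fails if it takes over 66 s, if anything falls off the work surface, if the arm or the gripper's body presses on something with over 40 N, if the wrist force passes 120 N, or if a joint passes its speed limit or range.

## Robot

A 6-joint arm with a two-finger parallel gripper is mounted at the origin on the work surface. World frame = base frame: x ahead of the robot, y to its left, z up, the work surface at z = 0. Lengths are in m, angles in rad, forces in N, time in s.
With the tool pointing down it reaches from about 0.35 to 0.975 m from the base axis. Payload 7.1 kg.
Tool frame: the origin (TCP) lies between the finger pads, 19 mm behind the fingertips; this is the grasp point; z points along the fingers, y is the line along which they close (so a half turn about z gives the same grasp; the last joint's range is limited). The gripper opens to 88 mm and grips with 3 to 60 N. Pads are 20 mm wide; open, the fingers measure 115 mm over their backs; the gripper's body (75 mm by 178 mm) begins 61 mm behind the grasp point.
Start: joints at [1.153, 0.423, 1.63, -0, 1.089, -0.019], TCP at [0.243, 0.576, 0.241] pointing down, gripper open.
Joint ranges: [-3, 3], [-0.9, 2.11], [0.09, 2.58], [-1.31, 4.45], [0.11, 2.69], [-2.54, 2.54]. Speed limits (rad/s): [2.39, 2.39, 3.01, 3.14, 3.14, 3.14].

## Interface

Orientations are given as a unit quaternion [w, x, y, z].
In Python, from bench import ctrl gives the robot as it stands.
- The arm moves only by the shell command python3 drive.py 'ROWS' [OPENING] [FORCE]. ROWS is a JSON list of rows, 1 to 12 of them, each of 4 numbers: dx, dy, dz in m, then a turn about the tool's z in rad; each row is the pose to reach, as a shift and turn from the pose commanded when the command began, along the tool's axes at that moment; what a row does not reach only later rows make up. A row lasts 1/12 s, in which the tool goes at most 0.0417 m and 0.125 rad, less where a joint would pass 70% of its speed; a pose out of reach is approached as far as the arm can. OPENING is the opening from 0.0 (shut) to 1.0 (fully open), set as the command begins (- or left out keeps the last). The fingers move at their own pace and stop on an object; FORCE is the grip in N (left out, the last holds). Time passes only in rows, so rows that do not move let the fingers close. It prints the time, the measured TCP pose, the force, the opening and the grip force at its end.
- ctrl.read_state(): the state, without advancing time (a new reading comes with each control period).
- ctrl.read_camera(name): name is "side" or "top" or "wrist"; returns (picture, depth): 384x512x3 uint8, red, green, blue; 384x512 float32, m along the optical axis (not along the pixel's ray), 0 where there is no reading.
- ctrl.calibration(name): a dict with "fov_y" (degrees; the focal length in pixels is half the picture's height over the tangent of half this angle, whatever the lens; pixels are square), "cx", "cy" (the principal point, pixels), "k1" (the pictures are not rectified: a ray, as slopes to the right and down, at radius r is drawn at 1 + k1 r^2 times it, then the intrinsics apply), "cam_to_world" (4x4, takes a point from camera to world coordinates). Camera axes: x right, y up, looking along -z (the intrinsics and any distortion apply to the point x, -y, -z); pixel columns grow to the right and rows downward; lengths in m; the calibration is good to about 2 mm. A picture is of the moment at which its call begins: read the wrist's pose just before it. calibration takes no time and is no camera call; for the wrist camera it gives the pose at the moment of the call.
- ctrl.hand_in(): hands the job in; it is judged then, once.
The state is a dict: "time": time; "q": joint angles; "qd": joint speeds; "joint_torque": joint torques, N m; "eef_pos": TCP position; "tool_rot": TCP orientation; "contact_force": force on the tool from outside, world axes, zero at the start; "torque": the same for the moment, N m; "width": opening from 0.0 (shut) to 1.0 (fully open); "finger_force": force on a finger pad.
Only numpy, scipy, OpenCV 4.12 (cv2) and the standard library are available. Lean on these libraries where they do the work, as an engineer would, in place of code of your own. Each camera call takes 0.05 s, during which the arm holds its last target. There are 200 camera calls.

## Working session

There is one attempt and no reset: what is moved stays moved. The work goes in short steps, Python scripts to look and compute and a shell command to move; the robot and the scene stay as the last step left them, time stands still between calls to the robot, and variables do not carry over. Pictures are saved under pics/ and viewed, at most 10 in all, crops included, and the job is handed in when it is done.

```bash
ls; mkdir -p pics
cat > h.py <<'E'
import numpy as np, cv2
from bench import ctrl
def cam(n):
    c=ctrl.calibration(n); im,d=ctrl.read_camera(n); return im,d,c
def K(c):
    f=192/np.tan(np.radians(c['fov_y'])/2); return f
def ray(c,u,v):
    f=K(c); a=np.array([(u-c['cx'])/f,(v-c['cy'])/f]); s=a.copy()
    for _ in range(20): s=a/(1+c['k1']*(s@s))
    M=np.array(c['cam_to_world']); d=np.array([s[0],-s[1],-1.]); return M[:3,3],M[:3,:3]@d
def onz(c,u,v,z):
    o,d=ray(c,u,v); return o+d*(z-o[2])/d[2]
def pt(c,u,v,dep):
    o,d=ray(c,u,v); return o+d*dep
def cloud(d,c):
    f=K(c); v,u=np.mgrid[0:384,0:512]; a=np.stack([(u-c['cx'])/f,(v-c['cy'])/f],-1); s=a.copy()
    for _ in range(20): s=a/(1+c['k1']*(s**2).sum(-1,keepdims=True))
    M=np.array(c['cam_to_world']); p=np.stack([s[...,0],-s[...,1],-np.ones(d.shape)],-1)*d[...,None]
    return p@M[:3,:3].T+M[:3,3]
def tri(c1,p1,c2,p2):
    (o1,d1),(o2,d2)=ray(c1,*p1),ray(c2,*p2)
    A=np.stack([d1,-d2],1); t=np.linalg.lstsq(A,o2-o1,rcond=None)[0]
    a=o1+d1*t[0];b=o2+d2*t[1]; return (a+b)/2,np.linalg.norm(a-b)
def save(n,im): cv2.imwrite('pics/'+n+'.png',im[...,::-1])
def toolshift(w):
    "world displacement -> tool axes"
    q=ctrl.read_state()['tool_rot']; from scipy.spatial.transform import Rotation as R
    return R.from_quat([q[1],q[2],q[3],q[0]]).inv().apply(w)
E
python3 - <<'E'
from h import *
import pickle
o=[]
for n in('top','side'):
    im,d,c=cam(n); o.append(im); pickle.dump((im,d,c),open(n+'.pkl','wb'))
    print(n,c['fov_y'],c['k1'],np.round(c['cam_to_world'],3).tolist())
save('a',cv2.resize(o[0],(800,600)));save('b',cv2.resize(o[1],(800,600)))
s=ctrl.read_state();print(s)
E
```

```text
bench.py
drive.py
pics
top 49.72513635036591 -0.06304768323382232 [[-0.019, 0.99, -0.142, 0.483], [-1.0, -0.02, -0.008, 0.05], [-0.011, 0.142, 0.99, 1.166], [0.0, 0.0, 0.0, 1.0]]
side 53.389367356374464 -0.12113906146421072 [[-0.996, 0.049, -0.073, 0.559], [-0.087, -0.657, 0.749, 0.618], [-0.011, 0.752, 0.659, 0.621], [0.0, 0.0, 0.0, 1.0]]
{'time': 0.1, 'q': array([ 1.15299308e+00,  4.23756515e-01,  1.63059883e+00,  4.85776494e-06,
        1.08858033e+00, -1.90141283e-02]), 'qd': array([-7.77229947e-05, -1.04738007e-03, -2.75266061e-03,  9.44651091e-04,
       -2.46459367e-03,  2.88312280e-04]), 'joint_torque': array([ 2.76377650e-04, -5.45611095e+01, -2.74324375e+01,  6.46306342e-02,
        1.87599793e-02, -1.91204117e-05]), 'eef_pos': array([0.2424835 , 0.57553872, 0.24069013]), 'tool_rot': array([-1.47601162e-04,  1.98076981e-01,  9.80186237e-01, -6.55094519e-04]), 'contact_force': array([ 0.15116521,  0.48733661, -0.2505919 ]), 'torque': array([ 0.00420466,  0.02311374, -0.00423917]), 'finger_force': 0.0, 'width': 1.0001712238069966}
```
View pics/a.png

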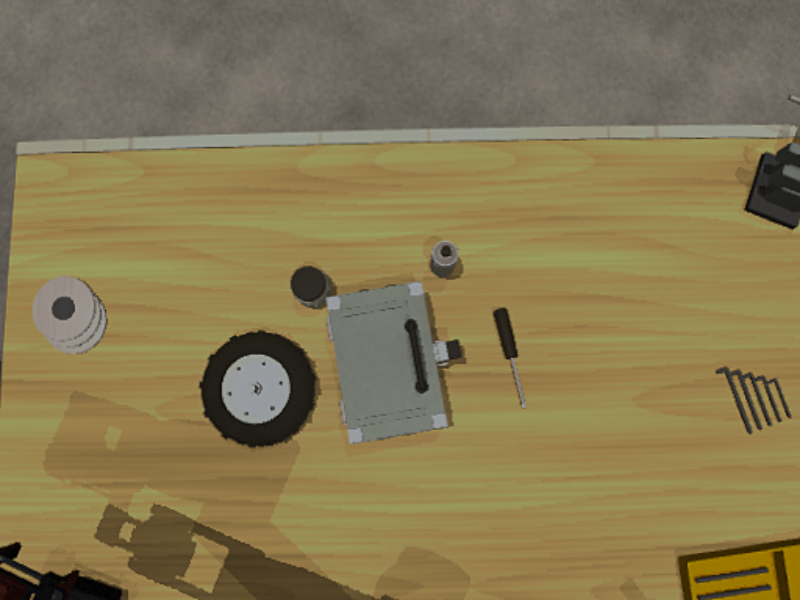

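View pics/b.png

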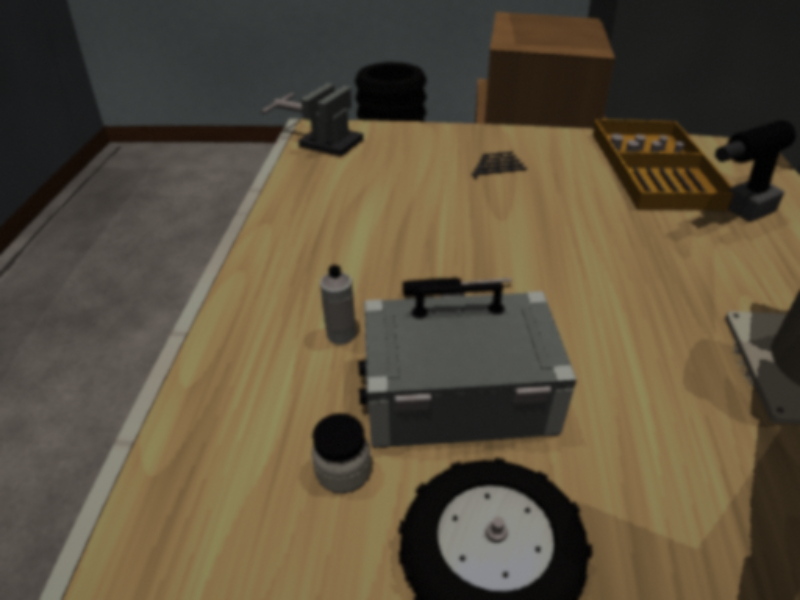

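The top view shows the box near (390,362) of 800x600, the handle bar from (411,325) to (421,387), the latch tab at (454,350), the driver at (510,355), the can at (445,258), the jar at (310,287) and the wheel at (258,388). The side view shows the handle at about (404,288)–(505,284). Box +x points roughly to world +y.

Run:
```python
from h import *
import pickle
T=pickle.load(open('top.pkl','rb'));S=pickle.load(open('side.pkl','rb'))
for nm,(im,d,c) in(('top',T),('side',S)):
    P=cloud(d,c); ok=d>0
    reg=ok&(P[...,0]>.3)&(P[...,0]<.75)&(P[...,1]>-.12)&(P[...,1]<.2)
    lid=reg&(abs(P[...,2]-.106)<.006)
    n,l,st,_=cv2.connectedComponentsWithStats(lid.astype(np.uint8)); k=1+st[1:,4].argmax()
    q=P[l==k]; r=cv2.minAreaRect((q[:,:2]*1000).astype(np.float32)); print(nm,'lid',r,q[:,2].mean())
    g=im.astype(int).max(-1)
    hb=reg&(P[...,2]>.13)&(P[...,2]<.17)&(g<60)
    q=P[hb]; print('handle',hb.sum(),cv2.minAreaRect((q[:,:2]*1000).astype(np.float32)),np.percentile(q[:,2],[5,50,95]))
    tb=reg&(P[...,2]>.08)&(P[...,2]<.12)&(g<60)
    n,l,st,ce=cv2.connectedComponentsWithStats(tb.astype(np.uint8))
    for k in range(1,n):
        if st[k,4]>25: q=P[l==k]; print('dark',ce[k],st[k,4],cv2.minAreaRect((q[:,:2]*1000).astype(np.float32)),q[:,2].mean())
    if nm=='top': print('tabpx depth', P[224,290],P[224,293],P[224,286])
```

```text
top lid ((534.4454956054688, 61.7274169921875), (244.78872680664062, 207.89053344726562), 8.435903549194336) 0.10595236689513293
handle 223 ((604.0238037109375, 18.273204803466797), (45.678199768066406, 236.2994842529297), 77.9597396850586) [0.14358684 0.14836582 0.15191972]
dark [290.03409091 223.47727273] 88 ((548.7642822265625, -29.510726928710938), (28.961626052856445, 19.836666107177734), 6.259126663208008) 0.10266866584871961
tabpx depth [ 0.54710727 -0.02894027  0.10407707] [ 0.54720968 -0.03697586  0.0997148 ] [ 0.54722626 -0.01860293  0.10560641]
side lid ((532.9811401367188, 82.56912994384766), (244.0679168701172, 176.36807250976562), 9.388415336608887) 0.10657078581212452
handle 365 ((541.2454223632812, 35.866790771484375), (108.89164733886719, 11.655295372009277), 8.110511779785156) [0.13412267 0.14726311 0.15051347]
dark [287.39534884 180.25581395] 43 ((552.1303100585938, -31.955726623535156), (26.7237548828125, 13.095648765563965), 12.563268661499023) 0.10219637159457312
dark [215.59848485 190.33333333] 132 ((706.5020751953125, -1.3543014526367188), (38.1892204284668, 14.032114028930664), 17.01828956604004) 0.0909114658554807
dark [292.63939394 198.05151515] 330 ((540.76220703125, 32.49022674560547), (121.93606567382812, 28.9124698638916), 7.690377235412598) 0.10795961824068366
dark [300.75954198 251.8110687 ] 1048 ((521.7129516601562, 164.04217529296875), (240.60256958007812, 10.949968338012695), 8.705357551574707) 0.09328062275884995
```

```bash
python3 drive.py '[[-0.518,-0.438,0,1.026],[-0.518,-0.438,0,1.026],[-0.518,-0.438,0,1.026],[-0.518,-0.438,0,1.026],[-0.518,-0.438,0,1.026],[-0.518,-0.438,0,1.026],[-0.518,-0.438,0,1.026],[-0.518,-0.438,0,1.026],[-0.518,-0.438,0,1.026],[-0.518,-0.438,0,1.026],[-0.518,-0.438,0,1.026],[-0.518,-0.438,0,1.026]]' 1.0 20
cat > st.py <<'E'
import sys
from h import *
s=ctrl.read_state(); print(round(s['time'],2),'pos',s['eef_pos'].round(4),'q',s['q'].round(2))
if len(sys.argv)>3: print('tool shift',toolshift(np.array(list(map(float,sys.argv[1:4])))-s['eef_pos']).round(4))
y=-toolshift(np.eye(3)[0]),toolshift(np.eye(3)[1])
from scipy.spatial.transform import Rotation as R
q=s['tool_rot']; M=R.from_quat([q[1],q[2],q[3],q[0]]).as_matrix(); print('tool y ang',np.degrees(np.arctan2(M[1,1],M[0,1])).round(2),'z',M[:,2].round(3),'F',s['contact_force'].round(1),'w',round(s['width'],3),'ff',s['finger_force'])
E
python3 st.py .5495 -.029 .20
```

```text
time: 1.1
eef_pos: [0.4695, 0.1282, 0.2413]
tool_rot: [-0.0, 0.654, 0.757, -0.0]
contact_force: [0.7, 0.9, -0.2]
width: 0.996
finger_force: 0.0
1.1 pos [0.4695 0.1282 0.2413] q [0.24 0.22 1.93 0.   0.99 0.1 ]
tool shift [-0.1671  0.0563  0.0413]
tool y ang 8.36 z [-0.  0. -1.] F [ 0.7  0.9 -0.2] w 0.996 ff 0.0
```

```bash
python3 drive.py '[[-0.04,0.013,0,0],[-0.08,0.027,0,0],[-0.12,0.04,0,0],[-0.16,0.054,0,0],[-0.167,0.056,0,0],[-0.167,0.056,0,0]]' >/dev/null
python3 - <<'E'
from h import *
im,d,c=cam('wrist');save('w1',im)
P=cloud(d,c);g=im.max(-1)
for nm,m in(('tab',(P[...,2]>.085)&(P[...,2]<.115)&(g<60)),('bar',(P[...,2]>.13)&(P[...,2]<.16)&(g<60)),('lid',abs(P[...,2]-.106)<.004)):
    m=m&(d>0);n,l,st,ce=cv2.connectedComponentsWithStats(m.astype(np.uint8))
    for k in range(1,n):
        if st[k,4]>150: q=P[l==k];print(nm,ce[k].round(),st[k],cv2.minAreaRect((q[:,:2]*1000).astype(np.float32)),np.percentile(q[:,2],[5,50,95]))
E
python3 st.py .5495 -.029 .0975
```

```text
tab [254. 129.] [197 127 118   6 317] ((541.4379272460938, 22.299030303955078), (108.75065612792969, 3.725710868835449), 8.940503120422363) [0.10403415 0.10513519 0.10783615]
tab [256. 183.] [242 173  30  20 573] ((549.6975708007812, -29.654338836669922), (29.118648529052734, 20.40448760986328), 8.730976104736328) [0.10033032 0.1015637  0.10264914]
tab [389. 191.] [384 179  12  28 166] ((690.6385498046875, -22.39822006225586), (6.355594158172607, 29.31144142150879), 8.571806907653809) [0.08644169 0.09320698 0.10005327]
bar [255. 120.] [ 186  112  139   18 1989] ((539.7566528320312, 32.41443634033203), (109.64668273925781, 12.014081001281738), 8.88919734954834) [0.14480673 0.14815592 0.1497946 ]
lid [255.  71.] [  115     0   279   153 37969] ((534.1276245117188, 69.04826354980469), (244.87106323242188, 134.7220916748047), 8.835329055786133) [0.10402262 0.10530368 0.10683542]
lid [256. 164.] [241 155  31  21 529] ((546.7310791015625, -11.829971313476562), (28.88288116455078, 19.65869140625), 8.185187339782715) [0.10543504 0.10753683 0.10872237]
lid [409. 192.] [392 175  42  41 722] ((708.8441162109375, -19.426368713378906), (43.97450637817383, 41.96620559692383), 69.7515869140625) [0.10262102 0.10524214 0.10934028]
1.65 pos [ 0.5486 -0.0276  0.2408] q [-0.07  0.31  1.8   0.    1.03 -0.22]
tool shift [-0.0016  0.0009  0.1433]
tool y ang 8.22 z [-0.001  0.    -1.   ] F [ 0.3  0.5 -0.2] w 1.0 ff 0.0
```

View pics/w1.png

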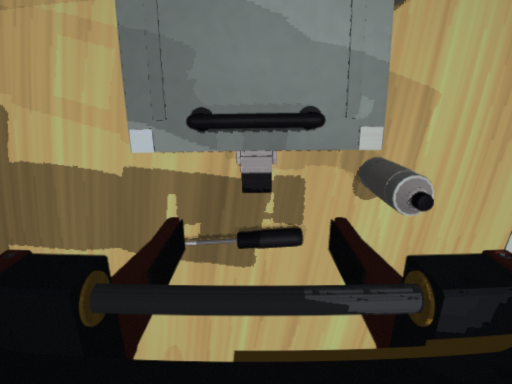

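The wrist view shows the tab at (256,183), the bar at (255,120) and the can at (400,190). All three cameras agree, so I'll descend and grip the tab.

```bash
python3 drive.py '[[-0.002,0.001,0.04,-0.006],[-0.002,0.001,0.08,-0.006],[-0.002,0.001,0.12,-0.006],[-0.002,0.001,0.144,-0.006],[-0.002,0.001,0.144,-0.006]]' 0.6
python3 drive.py '[[0,0,0,0],[0,0,0,0],[0,0,0,0],[0,0,0,0],[0,0,0,0]]' 0.0 12
python3 st.py
python3 - <<'E'
import numpy as np
for t in np.arange(0,1.81,.15): print(round(t,2),np.round([-(16*np.cos(t)+39*np.sin(t)-16),-(39*np.cos(t)-16*np.sin(t)-39)],1))
E
```

```text
time: 2.07
eef_pos: [0.5454, -0.0265, 0.0927]
tool_rot: [-0.004, 0.651, 0.759, -0.003]
contact_force: [-1.2, 1.0, -0.3]
width: 0.663
finger_force: 0.0
time: 2.48
eef_pos: [0.5496, -0.0288, 0.0992]
tool_rot: [-0.0, 0.651, 0.759, -0.0]
contact_force: [-5.7, 0.1, 7.9]
width: 0.341
finger_force: 12.0
2.48 pos [ 0.5496 -0.0288  0.0992] q [-0.07  0.52  1.88 -0.    0.74 -0.23]
tool y ang 8.73 z [-0. -0. -1.] F [-5.7  0.1  7.9] w 0.341 ff 12.00121745467186
0.0 [-0. -0.]
0.15 [-5.6  2.8]
0.3 [-10.8   6.5]
0.45 [-15.4  10.8]
0.6 [-19.2  15.8]
0.75 [-22.3  21.4]
0.9 [-24.5  27.3]
1.05 [-25.8  33.5]
1.2 [-26.1  39.8]
1.35 [-25.6  46.1]
1.5 [-24.   52.2]
1.65 [-21.6  58. ]
1.8 [-18.3  63.4]
```

```bash
python3 drive.py '[[-0.0055,0,0.003,0],[-0.011,0,0.0065,0],[-0.0155,0,0.011,0],[-0.019,0,0.016,0],[-0.022,0,0.0215,0],[-0.0245,0,0.0275,0],[-0.026,0,0.0335,0],[-0.026,0,0.04,0],[-0.0255,0,0.046,0],[-0.024,0,0.052,0],[-0.0215,0,0.058,0],[-0.019,0,0.0625,0]]' - 20
python3 st.py
```

```text
time: 3.48
eef_pos: [0.5529, -0.0497, 0.0365]
tool_rot: [0.001, 0.651, 0.759, -0.001]
contact_force: [-6.5, -16.1, 7.4]
width: 0.338
finger_force: 20.0
3.48 pos [ 0.5529 -0.0497  0.0365] q [-0.11  0.63  1.88 -0.    0.62 -0.26]
tool y ang 8.73 z [ 0.001 -0.002 -1.   ] F [ -6.5 -16.1   7.4] w 0.338 ff 20.000156667083502
```

```bash
python3 drive.py '[[0,0,0,0],[0,0,0,0],[0,0,0,0],[0,0,-0.04,0],[0,0,-0.08,0],[0,0,-0.12,0],[0,0,-0.16,0],[0,0,-0.17,0.125],[0,0,-0.17,0.25],[0,0,-0.17,0.375]]' 0.65
python3 - <<'E'
from h import *
im,d,c=cam('wrist');save('w2',im)
P=cloud(d,c);g=im.max(-1)
for nm,m in(('tab',(P[...,2]>.015)&(P[...,2]<.06)&(g<60)),('bar',(P[...,2]>.13)&(P[...,2]<.16)&(g<60))):
    m=m&(d>0);n,l,st,ce=cv2.connectedComponentsWithStats(m.astype(np.uint8))
    for k in range(1,n):
        if st[k,4]>100: q=P[l==k];print(nm,ce[k].round(),st[k],cv2.minAreaRect((q[:,:2]*1000).astype(np.float32)),np.percentile(q[:,2],[5,50,95]))
E
python3 st.py .5405 .032 .18
```

```text
time: 4.32
eef_pos: [0.5542, -0.0473, 0.2075]
tool_rot: [0.002, 0.783, 0.622, 0.002]
contact_force: [0.1, -1.0, 0.3]
width: 0.648
finger_force: 0.0
tab [375. 124.] [365 109  25  31 370] ((690.4990844726562, -22.131855010986328), (7.071972846984863, 30.54637908935547), 5.93675422668457) [0.01789957 0.03978279 0.05841611]
tab [289. 230.] [ 257  208   72   42 1044] ((581.7655029296875, -128.27816772460938), (89.11082458496094, 22.461097717285156), 13.153410911560059) [0.01640025 0.02224854 0.02504892]
bar [211. 105.] [ 136   68  151   74 2867] ((540.4376831054688, 32.342529296875), (110.561767578125, 12.220260620117188), 8.61485767364502) [0.14518581 0.14819886 0.14982032]
4.37 pos [ 0.5537 -0.0473  0.2066] q [-0.11  0.37  1.81  0.    0.96  0.13]
tool shift [ 0.074  -0.0315  0.0266]
tool y ang -13.55 z [ 0.003 -0.    -1.   ] F [-0.1  0.4 -0. ] w 0.647 ff 0.0
```

View pics/w2.png

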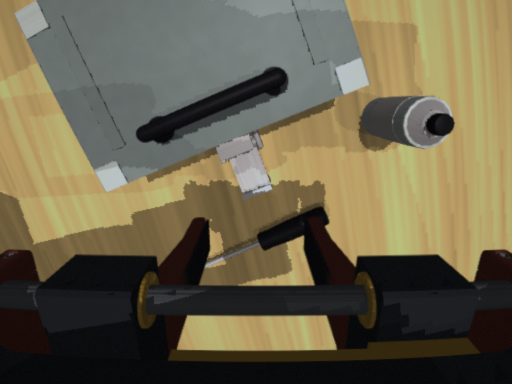

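The picture shows the latch lever swung out and down at (250,165). Now I'll turn and go to the handle bar.

```bash
python3 drive.py '[[0.035,-0.015,0,0.125],[0.074,-0.0315,0,0.25],[0.074,-0.0315,0,0.375],[0.074,-0.0315,0,0.5],[0.074,-0.0315,0,0.625],[0.074,-0.0315,0,0.75],[0.074,-0.0315,0,0.875],[0.074,-0.0315,0,1.0],[0.074,-0.0315,0,1.125],[0.074,-0.0315,0,1.184],[0.074,-0.0315,0,1.184],[0.074,-0.0315,0,1.184]]' 0.65
python3 st.py .5405 .0323 .1435
```

```text
time: 5.37
eef_pos: [0.5387, 0.0318, 0.2051]
tool_rot: [-0.0, 0.996, 0.084, 0.0]
contact_force: [-0.0, 0.6, 0.6]
width: 0.652
finger_force: 0.0
5.37 pos [0.5387 0.0318 0.2051] q [0.04 0.35 1.85 0.   0.95 1.44]
tool shift [ 0.0018 -0.0002  0.0616]
tool y ang -80.35 z [ 0.  0. -1.] F [-0.   0.6  0.6] w 0.652 ff 0.0
```

```bash
python3 drive.py '[[0.002,0,0.03,0.018],[0.002,0,0.06,0.018],[0.002,0,0.0615,0.018],[0.002,0,0.0615,0.018]]' 
python3 drive.py '[[0,0,0,0],[0,0,0,0],[0,0,0,0],[0,0,0,0],[0,0,0,0]]' 0.0 15
python3 st.py
python3 - <<'E'
import numpy as np
for t in np.arange(0,1.66,.08): print(round(t,2),np.round([130*(1-np.cos(t))+49*np.sin(t),130*np.sin(t)+49*(np.cos(t)-1)],1))
E
```

```text
time: 5.7
eef_pos: [0.5394, 0.032, 0.1423]
tool_rot: [-0.0, 0.997, 0.074, -0.002]
contact_force: [0.4, 0.3, 0.4]
width: 0.654
finger_force: 0.0
time: 6.12
eef_pos: [0.5411, 0.032, 0.1443]
tool_rot: [0.0, 0.997, 0.073, 0.001]
contact_force: [-0.6, -0.2, -0.4]
width: 0.311
finger_force: 0.0
6.12 pos [0.5411 0.032  0.1443] q [ 0.04  0.44  1.88 -0.    0.82  1.46]
tool y ang -81.63 z [ 0.002  0.    -1.   ] F [-0.6 -0.2 -0.4] w 0.311 ff 0.0
0.0 [0. 0.]
0.08 [ 4.3 10.2]
0.16 [ 9.5 20.1]
0.24 [15.4 29.5]
0.32 [22.  38.4]
0.4 [29.3 46.8]
0.48 [37.3 54.5]
0.56 [45.9 61.6]
0.64 [55.  67.9]
0.72 [64.6 73.6]
0.8 [74.6 78.4]
0.88 [84.9 82.4]
0.96 [95.6 85.6]
1.04 [106.4  87.9]
1.12 [117.5  89.4]
1.2 [128.6  89.9]
1.28 [139.7  89.6]
1.36 [150.7  88.4]
1.44 [161.6  86.3]
1.52 [172.3  83.3]
1.6 [182.8  79.5]
```

```bash
python3 drive.py '[[0,0,0,0],[0,0,0,0],[0,0,0,0],[0,0,0,0],[0,-0.002,-0.005,0],[0,-0.004,-0.010,0],[0,-0.0095,-0.020,0],[0,-0.0155,-0.0295,0],[0,-0.022,-0.0385,0],[0,-0.0295,-0.047,0],[0,-0.037,-0.0545,0]]' 0.0 25
python3 st.py
```

```text
time: 7.03
eef_pos: [0.5351, 0.0683, 0.1992]
tool_rot: [0.001, 0.997, 0.073, 0.0]
contact_force: [1.6, -5.3, -2.1]
width: 0.127
finger_force: 25.0
7.03 pos [0.5351 0.0683 0.1992] q [ 0.11  0.35  1.85 -0.    0.93  1.53]
tool y ang -81.62 z [ 0.    -0.002 -1.   ] F [ 1.6 -5.3 -2.1] w 0.127 ff 24.988980889320374
```

```bash
python3 drive.py '[[0,-0.0085,-0.007,0],[0,-0.0175,-0.0135,0],[0,-0.027,-0.019,0],[0,-0.037,-0.024,0],[0,-0.0475,-0.028,0],[0,-0.058,-0.031,0],[0,-0.069,-0.0335,0],[0,-0.080,-0.035,0],[0,-0.091,-0.0355,0],[0,-0.1025,-0.035,0],[0,-0.1135,-0.034,0],[0,-0.124,-0.032,0]]'
python3 drive.py '[[0,-0.0105,0.003,0],[0,-0.0205,0.007,0],[0,-0.0205,0.007,0],[0,-0.0205,0.007,0]]'
python3 st.py
```

```text
time: 8.03
eef_pos: [0.5172, 0.192, 0.2315]
tool_rot: [0.0, 0.997, 0.073, 0.001]
contact_force: [-0.2, -4.5, 3.5]
width: 0.129
finger_force: 25.0
time: 8.37
eef_pos: [0.5139, 0.2135, 0.2235]
tool_rot: [-0.001, 0.997, 0.073, 0.0]
contact_force: [-2.1, 5.2, 6.8]
width: 0.127
finger_force: 25.0
8.37 pos [0.5139 0.2135 0.2235] q [0.37 0.35 1.8  0.   1.   1.79]
tool y ang -81.61 z [ 0.     0.002 -1.   ] F [-2.1  5.2  6.8] w 0.127 ff 25.00819981098175
```

```bash
python3 drive.py '[[0,0,0,0],[0,0,0,0],[0,0,0,0],[0,0,-0.03,0],[0,0,-0.06,0],[0,0,-0.1,0],[0,0,-0.12,0],[0,0.035,-0.12,0],[0,0.07,-0.12,0],[0,0.11,-0.12,0],[0,0.15,-0.12,0],[0,0.15,-0.12,0]]' 0.33
python3 st.py
python3 - <<'E'
from h import *
import pickle
o=[]
for n in('wrist','top'):
    im,d,c=cam(n); pickle.dump((im,d,c),open(n+'2.pkl','wb')); o.append(im)
t=cv2.resize(o[1][160:300,190:320],None,fx=2.74,fy=2.74)
v=np.zeros((384,512+t.shape[1],3),np.uint8);v[:,:512]=o[0];v[:t.shape[0],512:]=t[:384]; save('c',cv2.resize(v,(800,int(384*800/v.shape[1]))))
save('w3',o[0])
E
```

```text
time: 9.37
eef_pos: [0.5364, 0.0574, 0.3428]
tool_rot: [0.001, 0.998, 0.07, -0.0]
contact_force: [0.7, -0.3, 0.3]
width: 0.326
finger_force: 0.0
9.37 pos [0.5364 0.0574 0.3428] q [ 0.09  0.19  1.71 -0.    1.24  1.52]
tool y ang -81.94 z [-0.    -0.002 -1.   ] F [ 0.7 -0.3  0.3] w 0.326 ff 0.0
```

View pics/c.png

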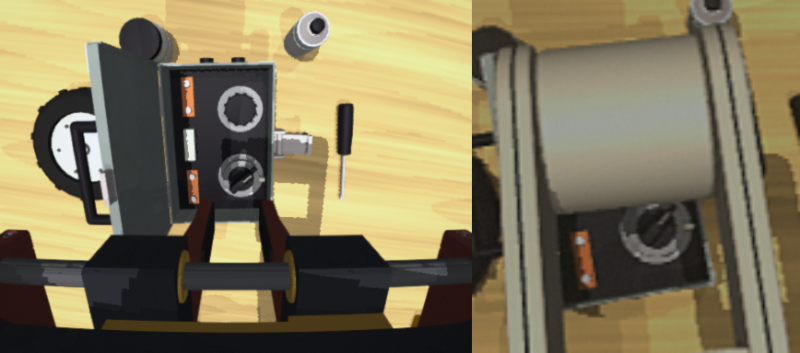

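The lid stands upright. Inside, the isolator is at wrist pixel about (260,190), the near (box +y) end, with the round socket cap at (260,118).

Run:
```python
from h import *
import pickle
im,d,c=pickle.load(open('wrist2.pkl','rb')); t,d2,c2=pickle.load(open('top2.pkl','rb'))
a=cv2.resize(im[160:225,225:297],None,fx=8,fy=8,interpolation=2); print(a.shape)
save('w4',a)
P=cloud(d,c); 
for nm,m in(('base',abs(P[...,2]-.065)<.0025),('knobtop',abs(P[...,2]-.092)<.003),('deck',abs(P[...,2]-.045)<.002)):
    m=m&(d>0);n,l,st,ce=cv2.connectedComponentsWithStats(m.astype(np.uint8))
    for k in range(1,n):
        if st[k,4]>40: q=P[l==k];print(nm,ce[k].round(),st[k],cv2.minAreaRect((q[:,:2]*1000).astype(np.float32)),q[:,2].mean())
```

```text
(520, 576, 3)
base [274. 123.] [267 110  12  25  55] ((588.7455444335938, 39.28724670410156), (12.225374221801758, 34.76068878173828), 83.23663330078125) 0.06599527257990567
base [328. 156.] [320 146  18  21 222] ((553.3786010742188, -45.26470184326172), (20.644216537475586, 32.76567840576172), 89.57440948486328) 0.06466629597805246
base [254. 185.] [242 174  34  36 319] ((489.8036804199219, 53.41071701049805), (32.95711135864258, 58.47238540649414), 59.95832061767578) 0.06415302612057858
base [272. 201.] [255 185  26  27 194] ((472.9468688964844, 25.005088806152344), (19.392072677612305, 53.38134002685547), 58.04975891113281) 0.06422416113791594
base [259. 232.] [233 231  48   2  70] ((420.5245361328125, 40.074214935302734), (1.349205732345581, 73.48670959472656), 8.926514625549316) 0.06489660208265359
knobtop [326.  45.] [319  32  21  21  41] ((695.20947265625, -9.332988739013672), (34.9614143371582, 8.688236236572266), 56.23447799682617) 0.09178544895520646
knobtop [249. 106.] [170  67 129 151 878] ((551.6321411132812, 85.89319610595703), (202.18666076660156, 162.49612426757812), 
[... 956 characters left out ...]
459106445312), 37.005123138427734) 0.04493707903386131
deck [ 71. 155.] [  53  122   51   76 1077] ((499.2068176269531, 337.9317626953125), (66.29039001464844, 121.52357482910156), 74.828857421875) 0.04510338374451415
deck [101. 149.] [ 95 144  11  10  42] ((514.5320434570312, 293.8497619628906), (10.535913467407227, 19.402938842773438), 50.48965072631836) 0.04635104204603104
deck [103. 186.] [ 96 173  16  26 206] ((455.4039001464844, 288.9296569824219), (41.49314498901367, 24.712594985961914), 8.652239799499512) 0.04562628881194832
deck [ 71. 206.] [ 54 195  35  21  51] ((411.97833251953125, 346.67340087890625), (62.307621002197266, 7.949606895446777), 65.82430267333984) 0.04481625855105533
```

View pics/w4.png

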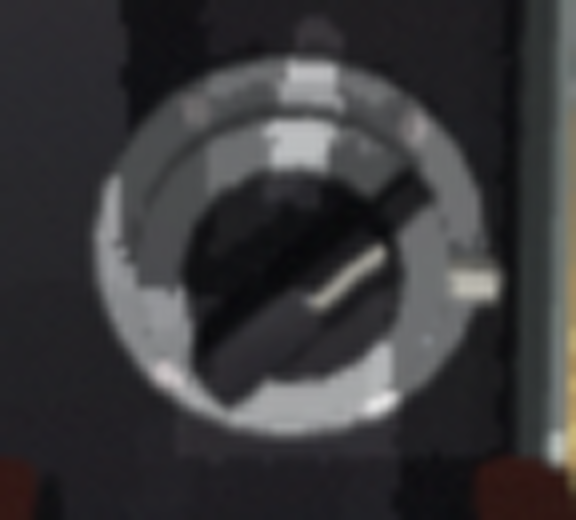

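The crop shows the knob's nose pointing up and right to (430,185), the white line on that side, and the white rib at (475,283), clockwise of it.

```bash
python3 drive.py '[[-0.015,0.04,0,-0.12],[-0.015,0.053,0,-0.24],[-0.015,0.053,0.03,-0.36],[-0.015,0.053,0.06,-0.48],[-0.015,0.053,0.09,-0.6],[-0.015,0.053,0.09,-0.72],[-0.015,0.053,0.09,-0.84],[-0.015,0.053,0.09,-0.96],[-0.015,0.053,0.09,-1.08],[-0.015,0.053,0.09,-1.2],[-0.015,0.053,0.09,-1.3],[-0.015,0.053,0.09,-1.3]]' 0.45 >/dev/null
python3 drive.py '[[0,0,0,-0.12],[0,0,0,-0.24],[0,0,0,-0.36],[0,0,0,-0.48],[0,0,0,-0.6],[0,0,0,-0.72],[0,0,0,-0.84],[0,0,0,-0.96],[0,0,0,-1.0],[0,0,0,-1.0],[0,0,0,-1.0]]' >/dev/null
python3 st.py
cat > m.py <<'E'
from h import *
import pickle,sys
def meas(im,d,c,A):
    P=cloud(d,c);m=(d>0)&(abs(P[...,2]-.092)<.004)&(np.hypot(P[...,0]-A[0],P[...,1]-A[1])<.035)
    q=P[m];r=cv2.minAreaRect((q[:,:2]*1000).astype(np.float32))
    v=np.linalg.svd(q[:,:2]-q[:,:2].mean(0),full_matrices=False)[2][0]
    print('bar',m.sum(),r,'pca',np.degrees(np.arctan2(v[1],v[0])),'z',np.median(q[:,2]))
    # rib: white, in ring around axis
    hsv=cv2.cvtColor(im,cv2.COLOR_RGB2HSV); G=onzgrid(c,.061); rr=np.hypot(G[...,0]-A[0],G[...,1]-A[1])
    ring=(rr>.029)&(rr<.041)
    s=(hsv[...,2]>150)&ring
    n,l,st,ce=cv2.connectedComponentsWithStats(s.astype(np.uint8))
    for k in range(1,n):
        if st[k,4]>3:
            g=G[l==k].mean(0)-A; print('rib?',ce[k].round(1),st[k,4],'ang',np.degrees(np.arctan2(g[1],g[0])).round(1),'r',np.hypot(*g).round(4),im[l==k].mean(0).round(),'z',np.median(P[l==k][:,2]).round(3))
def onzgrid(c,z):
    P=cloud(np.ones((384,512)),c);o=np.array(c['cam_to_world'])[:3,3];d=P-o
    return (o+d*((z-o[2])/d[...,2])[...,None])[...,:2]
E
python3 - <<'E'
from m import *
A=np.array([.4835,.0415])
a=pickle.load(open('wrist2.pkl','rb'));meas(*a,A)
b=cam('wrist');pickle.dump(b,open('w5.pkl','wb'));meas(*b,A)
save('w5',b[0])
E
```

```text
11.38 pos [0.5288 0.0093 0.2528] q [-0.    0.27  1.83  0.    1.04 -0.88]
tool y ang 49.97 z [-0.  0. -1.] F [ 0.2 -0.8 -0.2] w 0.448 ff 0.0
bar 243 ((483.4781188964844, 41.69756317138672), (12.555115699768066, 41.29391098022461), 49.797889709472656) pca 139.43998736026893 z 0.09177761481071978
rib? [263.3 169.7] 26 ang 3.8 r 0.0357 [165. 165. 167.] z 0.05
rib? [238.5 193. ] 4 ang 98.8 r 0.0346 [146. 148. 151.] z 0.05
rib? [283.9 195.1] 14 ang -88.2 r 0.0343 [173. 172. 163.] z 0.061
rib? [246.6 207.1] 16 ang 143.8 r 0.0323 [172. 169. 171.] z 0.052
rib? [264.6 210.9] 53 ang -162.1 r 0.0298 [168. 169. 170.] z 0.051
bar 463 ((483.12664794921875, 42.353302001953125), (11.203701972961426, 40.29368591308594), 49.544063568115234) pca -41.12077953724352 z 0.09187742970951207
rib? [252.5 117.8] 1077 ang 138.9 r 0.0047 [173. 174. 176.] z 0.05
```

View pics/w5.png

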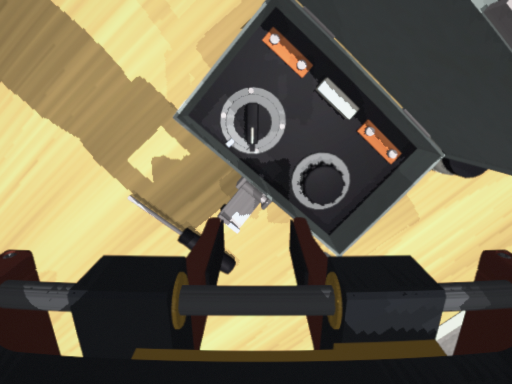

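The knob is at (252,120) with its line pointing down the picture (away from the lid), and the rib is at about (231,144).

```bash
python3 - <<'E'
from m import *
b=pickle.load(open('w5.pkl','rb'));im,d,c=b;a=pickle.load(open('wrist2.pkl','rb'))
win=im[132:156,218:244].astype(int);mn=win.min(-1)
sat=(win[...,0]-win[...,2])
m=((mn>140)&(sat>3)).astype(np.uint8);n,l,st,ce=cv2.connectedComponentsWithStats(m)
for k in range(1,n):
    if st[k,4]>4: print(ce[k]+[218,132],st[k,4],win[l==k].mean(0))
P=cloud(d,c)
zm=(abs(P[...,2]-.061)<.0015)&(np.hypot(P[...,0]-.4835,P[...,1]-.0415)<.045)&(np.hypot(P[...,0]-.4835,P[...,1]-.0415)>.032)
print('z61',zm.sum(),P[zm][:,:2].mean(0))
for A in([.4835,.0415],[.4832,.0422]):
  for cc,u,v in((a[2],283.9,195.1),(c,231,144)):
    g=onz(cc,u,v,.061)[:2]-A; print(np.degrees(np.arctan2(g[1],g[0])),np.hypot(*g))
print(tri(a[2],(283.9,195.1),c,(231,144)))
E
python3 st.py .4833 .042 .0915
```

```text
z61 29 [0.48492526 0.00477427]
-88.29111148825301 0.034331335107657776
-85.34397620896794 0.034427342512234047
-87.83492654787175 0.035041080834308326
-84.94919944053974 0.0351502189228762
(array([0.48605308, 0.0079366 , 0.0660878 ]), np.float64(4.4671019812787654e-05))
11.43 pos [0.5288 0.0091 0.2528] q [-0.01  0.27  1.83  0.    1.04 -0.88]
tool shift [ 0.056  -0.0041  0.1613]
tool y ang 49.99 z [-0.  0. -1.] F [ 0.4  0.  -0.4] w 0.453 ff 0.0
```

```bash
python3 - <<'E'
from m import *
for f,(u0,u1,v0,v1) in(('w5.pkl',(222,240,136,152)),('wrist2.pkl',(277,291,189,201))):
    im,d,c=pickle.load(open(f,'rb'));w=im[v0:v1,u0:u1].min(-1).astype(int);print(w)
    for th in(140,155,170):
        m=(w>th).astype(np.uint8);n,l,st,ce=cv2.connectedComponentsWithStats(m)
        for k in range(1,n):
            if st[k,4]>5:
                u,v=ce[k]+[u0,v0];g=onz(c,u,v,.061)[:2]-[.4833,.042];print(f,th,u,v,st[k,4],np.degrees(np.arctan2(g[1],g[0])),np.hypot(*g))
E
python3 drive.py '[[0.04,-0.003,0,0.008],[0.056,-0.004,0.03,0.008],[0.056,-0.004,0.07,0.008],[0.056,-0.004,0.11,0.008],[0.056,-0.004,0.14,0.008],[0.056,-0.004,0.14,0.008],[0.056,-0.004,0.14,0.008]]'
python3 st.py .4833 .042 .0915
```

```text
[[ 49  60 111 180 191 192 192 185 155 182 192 193 193 192 193 193 188 162]
 [ 48  49  70 142 187 192 189 181 161 161 188 191 192 192 192 193 193 188]
 [ 47  48  53  97 178 188 180 167 146 168 181 190 192 192 192 192 192 193]
 [ 44  48  49  68 137 173 167 145 173 220 200 190 189 191 192 192 192 192]
 [ 40  47  48  52  81 124 144 173 224 237 230 214 182 190 192 191 191 191]
 [ 40  43  46  46  51 108 191 226 238 240 239 228 173 170 186 191 191 191]
 [ 39  38  41  50  96 187 231 239 240 240 237 219 170 162 165 184 189 190]
 [ 40  39  46  94 179 230 239 240 240 236 221 186 170 179 172 157 183 188]
 [ 53  43  44  84 172 233 240 240 235 219 185 168 179 188 186 173 179 178]
 [ 61  52  42  54 110 190 234 234 194 148 155 154 174 189 190 187 186 181]
 [ 65  61  54  46  59 114 184 184 115  79 107 126 166 186 190 190 189 187]
 [ 64  65  62  55  50  59  99 100  58  47  61  78 122 168 188 189 189 190]
 [ 64  65  65  63  59  50  49  48  41  40  44  50  71 111 149 181 188 191]
 [ 64  65  65  65  64  60  52  41  39  40  42  47  49  62  89 127 167 186]
 [ 65  64  64  65  65  64  61  53  42  39  39  43 
[... 968 characters left out ...]
99  54  20  26  46]
 [109 109 108 104 109 111 104  72  53  47  34  18  26  46]
 [109 109 109 105 108 106  87  45  31  28  28  17  26  46]
 [109 109 111 108 108 102  63  33  28  27  27  16  27  46]]
wrist2.pkl 140 283.6666666666667 195.0 15 -87.78655208772109 0.03446447387395579
wrist2.pkl 155 283.3636363636364 195.0909090909091 11 -88.10675791406311 0.03402586281334311
time: 12.02
eef_pos: [0.4824, 0.0415, 0.1121]
tool_rot: [-0.002, 0.345, 0.938, -0.001]
contact_force: [0.4, 0.2, 0.2]
width: 0.45
finger_force: 0.0
12.02 pos [0.4824 0.0415 0.1121] q [ 0.06  0.43  2.02  0.    0.7  -0.8 ]
tool shift [-0.0004  0.001   0.0206]
tool y ang 49.6 z [-0.004 -0.    -1.   ] F [0.4 0.2 0.2] w 0.45 ff 0.0
```

```bash
python3 - <<'E'
from m import *
im,d,c=pickle.load(open('w5.pkl','rb'));w=im[136:152,222:240].min(-1)
v,u=np.nonzero(w>205);u=u.mean()+222;v=v.mean()+136
for A in([.4833,.042],[.4835,.0415],[.483,.0422]):
    g=onz(c,u,v,.061)[:2]-A;print(u,v,np.degrees(np.arctan2(g[1],g[0])),np.hypot(*g))
E
python3 drive.py '[[0,0.001,0.01,0],[0,0.001,0.02,0],[0,0.001,0.02,0],[0,0.001,0.02,0]]' >/dev/null
python3 drive.py '[[0,0,0,0],[0,0,0,0],[0,0,0,0],[0,0,0,0],[0,0,0,0],[0,0,0,0],[0,0,0,0]]' 0.0 15
python3 st.py
```

```text
230.13793103448276 142.20689655172413 -88.61220444670586 0.03422783467689063
230.13793103448276 142.20689655172413 -88.93132817563043 0.03372366058466271
230.13793103448276 142.20689655172413 -88.12125844227879 0.03443630595298608
time: 12.93
eef_pos: [0.4837, 0.0415, 0.0931]
tool_rot: [-0.0, 0.345, 0.939, -0.001]
contact_force: [-1.7, -5.2, 4.8]
width: 0.133
finger_force: 15.0
12.93 pos [0.4837 0.0415 0.0931] q [ 0.06  0.46  2.02 -0.    0.66 -0.8 ]
tool y ang 49.69 z [-0.001 -0.001 -1.   ] F [-1.7 -5.2  4.8] w 0.133 ff 14.99043121933937
```

```bash
python3 drive.py '[[0,0,0,0.0],[0,0,0,0.1],[0,0,0,0.2],[0,0,0,0.3],[0,0,0,0.4],[0,0,0,0.5],[0,0,0,0.6],[0,0,0,0.7],[0,0,0,0.8],[0,0,0,0.836],[0,0,0,0.836],[0,0,0,0.836]]' 0.0 25
python3 st.py
python3 drive.py '[[0,0,0,0],[0,0,0,0],[0,0,0,0],[0,0,0,0],[0,0,-0.03,0],[0,0,-0.07,0],[0,0,-0.11,0],[-0.04,0,-0.15,0],[-0.07,0,-0.15,0],[-0.07,0,-0.15,0]]' 0.45
python3 st.py
python3 - <<'E'
from m import *
b=cam('wrist');pickle.dump(b,open('w6.pkl','wb'));meas(*b,np.array([.4835,.0417]))
save('w6',cv2.resize(b[0][60:240,130:370],None,fx=3,fy=3,interpolation=2))
E
```

```text
time: 13.93
eef_pos: [0.4829, 0.0412, 0.0931]
tool_rot: [-0.0, 0.696, 0.718, -0.001]
contact_force: [-3.7, -7.5, 7.1]
width: 0.13
finger_force: 25.0
13.93 pos [0.4829 0.0412 0.0931] q [ 0.06  0.46  2.02 -0.    0.66  0.03]
tool y ang 1.79 z [-0.002 -0.001 -1.   ] F [-3.7 -7.5  7.1] w 0.13 ff 24.989623725414276
time: 14.77
eef_pos: [0.4885, -0.0321, 0.2465]
tool_rot: [0.003, 0.697, 0.717, 0.002]
contact_force: [0.8, -0.7, -0.1]
width: 0.452
finger_force: 0.0
14.77 pos [ 0.4885 -0.0321  0.2465] q [-0.09  0.21  1.92 -0.    1.   -0.12]
tool y ang 1.64 z [ 0.007 -0.002 -1.   ] F [ 0.8 -0.7 -0.1] w 0.452 ff 0.0
bar 514 ((482.5486755371094, 42.38563537597656), (10.978899955749512, 40.32649612426758), 1.6678485870361328) pca -88.43751220870784 z 0.09186670679144851
rib? [264.1  75.6] 46 ang 69.5 r 0.0326 [148. 150. 151.] z 0.05
rib? [227.4  84.6] 25 ang 143.4 r 0.034 [189. 183. 185.] z 0.052
rib? [275.8  84.3] 29 ang 42.3 r 0.0327 [188. 188. 189.] z 0.052
rib? [227.5 123. ] 18 ang -143.3 r 0.0336 [170. 165. 166.] z 0.052
rib? [276.7 122.5] 24 ang -33.7 r 0.0324 [183. 178. 179.] z 0.052
rib? [252.6 137.9] 21 ang -88.5 r 0.0355 [191. 190. 182.] z 0.06
```

View pics/w6.png

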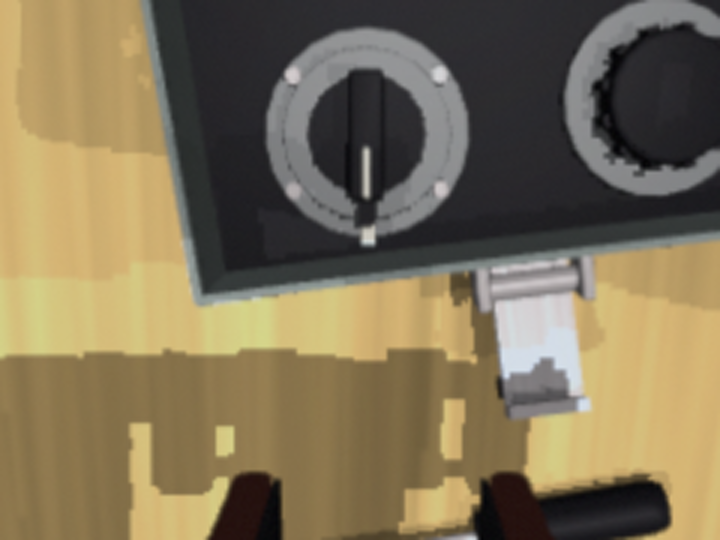

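The crop shows the pointer nose at (366,215) in line with the rib at (368,236), measured at -88.4° and -88.5°. The latch is down. One numeric check of the lid and latch angles before handing in.

Run:
```python
from m import *
bx=np.array([-.150,.989]);by=np.array([-.989,-.15]);B=np.array([.533,.081])
def box(P): r=P[...,:2]-B; return np.stack([r@bx,r@by,P[...,2]],-1)
for n in('side','wrist'):
    im,d,c=cam(n);p=box(cloud(d,c))[d>0]
    for nm,m in(('lid',(abs(p[:,1])<115)&(abs(p[:,1])<.115)&(p[:,2]>.13)&(p[:,2]<.27)&(p[:,0]>.05)&(p[:,0]<.11)),('latch',(abs(p[:,1])<.014)&(p[:,0]<-.1)&(p[:,0]>-.15)&(p[:,2]>.025)&(p[:,2]<.09))):
        q=p[m]
        if len(q)>50: cen=np.median(q,0);v=np.linalg.svd(q[:,[0,2]]-q[:,[0,2]].mean(0),full_matrices=False)[2][0];print(n,nm,len(q),cen.round(3),'zmax',q[:,2].max().round(3),'dir deg',np.degrees(np.arctan2(v[1],v[0])).round(1))
print(ctrl.read_state()['time'])
```

```text
side lid 7635 [ 0.095 -0.004  0.211] zmax 0.27 dir deg -91.1
wrist latch 943 [-0.121 -0.     0.063] zmax 0.079 dir deg 155.8
14.9167
```

Run:
```python
from m import *
bx=np.array([-.150,.989]);by=np.array([-.989,-.15]);B=np.array([.533,.081])
im,d,c=pickle.load(open('w6.pkl','rb'))
P=cloud(d,c);r=P[...,:2]-B;x=r@bx;y=r@by;m=(d>0)&(abs(y)<.012)&(P[...,2]>.01)
for a in np.arange(-.17,-.08,.004):
    k=m&(x>=a)&(x<a+.004)
    if k.sum()>3: print(a.round(3),k.sum(),np.percentile(P[k][:,2],[10,50,90]).round(3),im[k].mean(0).round())
```

```text
-0.142 19 [0.077 0.078 0.078] [150. 145. 136.]
-0.138 137 [0.066 0.077 0.079] [117. 114. 116.]
-0.134 76 [0.065 0.066 0.067] [126. 124. 126.]
-0.13 73 [0.064 0.065 0.066] [139. 138. 141.]
-0.126 109 [0.063 0.065 0.31 ] [139. 138. 140.]
-0.122 186 [0.062 0.309 0.313] [107. 101. 102.]
-0.118 279 [0.061 0.312 0.317] [81. 71. 70.]
-0.114 372 [0.061 0.314 0.32 ] [69. 56. 54.]
-0.11 441 [0.06  0.316 0.323] [64. 50. 47.]
-0.106 364 [0.059 0.318 0.326] [67. 54. 52.]
-0.102 178 [0.057 0.317 0.326] [104.  93.  93.]
-0.098 74 [0.059 0.062 0.324] [118. 110. 110.]
-0.094 201 [0.062 0.324 0.34 ] [88. 86. 87.]
-0.09 2024 [0.324 0.341 0.347] [34. 35. 37.]
-0.086 926 [0.32  0.323 0.325] [45. 45. 46.]
-0.082 30 [0.093 0.316 0.329] [91. 91. 79.]
```

The plate slopes up about 14° towards its tip, so the lever stands near 1.33 rad: it slipped back at the end of the swing. I'll press it further down with closed fingertips.

```bash
python3 st.py .5516 -.0416 .11
```

```text
14.92 pos [ 0.4858 -0.0279  0.2425] q [-0.08  0.22  1.93  0.    1.   -0.11]
tool shift [-0.0157  0.0655  0.1325]
tool y ang 1.69 z [-0.001  0.    -1.   ] F [-0.8 -0.2 -1.4] w 0.446 ff 0.0
```

```bash
python3 drive.py '[[-0.01,0.035,0,-0.06],[-0.0157,0.0655,0,-0.12],[-0.0157,0.0655,0.03,-0.12],[-0.0157,0.0655,0.06,-0.12],[-0.0157,0.0655,0.1,-0.12],[-0.0157,0.0655,0.13,-0.12],[-0.0157,0.0655,0.1325,-0.12],[-0.0157,0.0655,0.1325,-0.12]]' 0.0 10
python3 st.py .5516 -.0416 .075
```

```text
time: 15.58
eef_pos: [0.5501, -0.0401, 0.1079]
tool_rot: [-0.003, 0.651, 0.759, -0.002]
contact_force: [0.1, 0.4, 0.7]
width: 0.001
finger_force: 0.0
15.58 pos [ 0.5501 -0.0401  0.1079] q [-0.09  0.51  1.87  0.    0.77 -0.25]
tool shift [-0.0018  0.0014  0.0329]
tool y ang 8.74 z [-0.006  0.001 -1.   ] F [0.1 0.4 0.7] w 0.001 ff 0.0
```

```bash
python3 drive.py '[[0,0,0.01,0],[0,0,0.02,0],[0,0,0.025,0],[0,0,0.029,0],[0,0,0.032,0],[0,0,0.035,0],[0,0,0.035,0],[0,0,0.035,0]]'
python3 drive.py '[[0,0,-0.03,0],[0,0,-0.07,0],[0,0,-0.11,0],[-0.04,0,-0.15,0],[-0.06,0,-0.17,0],[-0.06,0,-0.17,0],[-0.06,0,-0.17,0]]' 0.3
cat > l.py <<'E'
from m import *
bx=np.array([-.150,.989]);by=np.array([-.989,-.15]);B=np.array([.533,.081])
im,d,c=cam('wrist');save('w7',im)
P=cloud(d,c);r=P[...,:2]-B;x=r@bx;y=r@by;m=(d>0)&(abs(y)<.012)&(P[...,2]>.01)&(P[...,2]<.15)
for a in np.arange(-.17,-.08,.004):
    k=m&(x>=a)&(x<a+.004)
    if k.sum()>3: print(a.round(3),k.sum(),np.percentile(P[k][:,2],[10,50,90]).round(3))
E
python3 l.py
```

```text
time: 16.25
eef_pos: [0.5521, -0.0416, 0.0754]
tool_rot: [-0.0, 0.652, 0.758, -0.0]
contact_force: [-0.1, -0.8, -0.1]
width: 0.008
finger_force: 0.0
time: 16.83
eef_pos: [0.5621, -0.1022, 0.2474]
tool_rot: [0.002, 0.653, 0.758, 0.001]
contact_force: [-0.1, 1.1, 0.4]
width: 0.3
finger_force: 0.0
-0.146 22 [0.064 0.066 0.066]
-0.142 70 [0.064 0.065 0.066]
-0.138 106 [0.054 0.056 0.066]
-0.134 76 [0.054 0.055 0.056]
-0.13 78 [0.054 0.055 0.056]
-0.126 88 [0.055 0.056 0.056]
-0.122 68 [0.054 0.055 0.056]
-0.118 85 [0.054 0.056 0.056]
-0.114 87 [0.055 0.056 0.057]
-0.11 87 [0.055 0.056 0.056]
-0.106 66 [0.055 0.056 0.057]
-0.102 88 [0.055 0.056 0.057]
-0.098 88 [0.059 0.061 0.062]
-0.094 88 [0.061 0.063 0.064]
-0.09 87 [0.055 0.059 0.062]
-0.086 66 [0.055 0.056 0.057]
-0.082 190 [0.047 0.073 0.095]
```

Now level. I'll press a little more so it is clearly down, around 1.8.

```bash
python3 drive.py '[[0.04,0,0.02,0],[0.06,0,0.06,0],[0.06,0,0.1,0],[0.06,0,0.135,0],[0.06,0,0.16,0],[0.06,0,0.168,0],[0.06,0,0.172,0],[0.06,0,0.1755,0],[0.06,0,0.1755,0],[0.06,0,0.1755,0]]' 0.0
python3 drive.py '[[0,0,-0.03,0],[0,0,-0.07,0],[0,0,-0.11,0],[-0.04,0,-0.15,0],[-0.06,0,-0.17,0],[-0.06,0,-0.17,0],[-0.06,0,-0.17,0]]' 0.3
python3 l.py
python3 - <<'E'
from m import *
o=[]
for n in('top','side'):
    im=cam(n)[0];o.append(im)
v=np.hstack(o);save('fin',cv2.resize(v,(800,300)))
E
```

```text
time: 17.72
eef_pos: [0.5526, -0.0415, 0.0707]
tool_rot: [0.001, 0.652, 0.758, 0.0]
contact_force: [0.3, -0.3, 0.1]
width: 0.009
finger_force: 0.0
time: 18.3
eef_pos: [0.5627, -0.1023, 0.243]
tool_rot: [0.003, 0.653, 0.758, 0.002]
contact_force: [0.4, -0.0, -0.1]
width: 0.296
finger_force: 0.0
-0.146 21 [0.05  0.051 0.052]
-0.142 83 [0.051 0.052 0.053]
-0.138 90 [0.043 0.046 0.051]
-0.134 62 [0.043 0.044 0.045]
-0.13 84 [0.044 0.045 0.046]
-0.126 65 [0.046 0.047 0.048]
-0.122 88 [0.047 0.048 0.049]
-0.118 88 [0.048 0.049 0.05 ]
-0.114 66 [0.049 0.05  0.051]
-0.11 87 [0.05  0.051 0.052]
-0.106 88 [0.051 0.052 0.054]
-0.102 88 [0.053 0.054 0.055]
-0.098 87 [0.059 0.061 0.063]
-0.094 90 [0.062 0.062 0.063]
-0.09 85 [0.057 0.059 0.062]
-0.086 87 [0.057 0.058 0.059]
-0.082 175 [0.052 0.073 0.094]
```

View pics/fin.png

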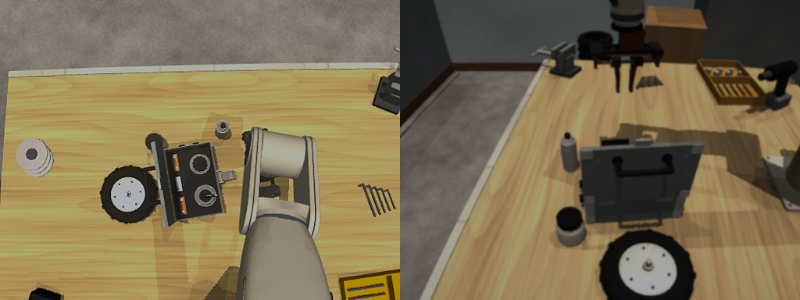

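The latch slopes down about 15° (about 1.83 rad), the lid is upright, the knob is off, and the can, jar and wheel look to be in their places.

```bash
python3 -c "
from bench import ctrl
print(ctrl.hand_in())"
```

```text
the job is handed in; nothing more can be done
None
```

The job is handed in at about 18 s of the 66 s allowed: latch down (about 1.8 rad), lid upright, knob pointer on the rib to within a degree, gripper clear, bystanders apparently undisturbed (driver hidden by the arm in the last view); the latch slipped back to about 1.3 rad when I first released it, so I pressed it fully down again after turning the knob.

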